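Catch desiccant canisters from a bench dispenser in a museum workroom

TASK

Take the capped jar that stands in front of the canister dispenser and stand it upright on the table out of the way, at least 15 cm from the chute's lip. Then hold the white handled dish up under the lip of the chute, press the dish's far wall gently against the black paddle underneath until the paddle is fully home, and keep it there so that all three canisters slide into the dish; touch the dispenser with the dish only, not with the gripper. Finally set the dish level on the cork mat with the canisters still in it, let go, and leave the jug, figurine and bangle where they are.

Things in the scene. Friction and masses are not known exactly. Their poses are not given: they have to be found in the camera images.
- chute: Canister dispenser, fixed: aluminium trough sloping at 42 degrees, 216 mm long, 56 mm wide, on a grey foot. Origin on the table straight below the middle of the trough's lower edge (lip); x points level, away from the opening, under the rising trough; z up. The foot's column stands at x 85 to 155 mm, its base plate (140 mm wide, 10 mm thick) at x 50 to 220 mm.
- lip (a point): Middle of the lip, the lower edge of the trough floor, 175 mm above the table (nothing but the paddle hangs below 160 mm there); axes as the chute's. Canisters leave it towards -x within about 2 s of the gate opening and land up to 100 mm before it. Just behind it a steel gate plate, between two grey guides, stands 21 mm up in the trough and holds them back.
- paddle_zone (a point): Point of the chute 20 mm behind the lip (x), 120 mm above the table: foremost place of the paddle's face. The black paddle, 80 mm wide, hangs under the trough, 98 to 142 mm above the table, facing -x, centred on chute y = 0. Its resting place is adjustable and not measured: its face is 0 to 24 mm behind this point (further along +x); find it by touch.
- paddle_stop (a point): Point of the chute 40 mm behind the lip, 120 mm up: foremost place of the paddle's face when home. From rest it slides 20 mm along +x against 3 to 7 N to a hard stop, so home is 0 to 24 mm behind this point. The gate sinks with it, lets canisters pass only near the end of that stroke and springs shut when let go. Over 35 N on the dispenser damages it.
- dish: White open plastic dish, loose, 220 g empty: 176 mm (x) by 130 mm (y) by 62 mm high, walls and floor 4 mm thick. Origin at the centre of its underside, z up. A straight handle bar 20 mm wide (y) and 16 mm high, centred 50 mm above the underside, sticks out of the -x wall along -x, from x = -88 to x = -199 mm. The far wall meant for the paddle is the plain +x wall (outer face at x = +88 mm).
- handle (a point): Grip point in the dish's handle bar, at dish x = -130 mm, y = 0, z = 50 mm; axes as the dish's. Can be gripped from above across its 20 mm width (fingers closing along dish y).
- mat: Flat cork mat, fixed, 240 mm (x) by 190 mm (y) by 3 mm thick. Origin at the centre of its underside, on the table.
- jar: Capped glass jar, loose, 54 mm diameter, 115 mm tall, about 250 g, standing on the table in front of the chute's lip. Origin at the centre of its underside, z along its axis.
- jug: Small terracotta jug, bystander, about 80 mm wide with its spout and 110 mm tall. Origin at the centre of its underside.
- figurine: White ceramic figurine, bystander, 60 mm wide and 140 mm tall. Origin at the centre of its underside.
- bangle: Dark wooden bangle lying flat, bystander, 84 mm outer diameter, 12 mm high. Origin at the centre of its underside.
- canister0: Aluminium desiccant canister, loose, a block 60 x 40 x 26 mm (x, y, z), about 60 g, number 1 counted up from the gate. Origin at the centre of its underside, x along its length.
- canister1: Aluminium desiccant canister, loose, a block 60 x 40 x 26 mm (x, y, z), about 60 g, number 2 counted up from the gate. Origin at the centre of its underside, x along its length.
- canister2: Aluminium desiccant canister, loose, a block 60 x 40 x 26 mm (x, y, z), about 60 g, number 3 counted up from the gate. Origin at the centre of its underside, x along its length.

How it is judged (in metres and radians):
On the way, in this order (a step that is already met when the one before it is completed fails the run):
1. the jar stands upright on the table, its centre at least 150 mm (horizontally) from the chute's lip (horizontal distance between jar and lip above 0.15 m and angle between jar's own z axis and vertical below 0.1 rad and height (world z) of jar below 0.008 m and linear speed of jar below 0.03 m/s), for 0.2 s.
2. all three canisters are in the dish while it is held up under the chute (underside over 30 mm above the table, dish centre within 200 mm of the lip horizontally, tilted less than 20 degrees) (x of canister0 in the frame of dish between -0.09 and 0.09 m and y of canister0 in the frame of dish between -0.068 and 0.068 m and z of canister0 in the frame of dish between -0.005 and 0.07 m and x of canister1 in the frame of dish between -0.09 and 0.09 m and y of canister1 in the frame of dish between -0.068 and 0.068 m and z of canister1 in the frame of dish between -0.005 and 0.07 m and x of canister2 in the frame of dish between -0.09 and 0.09 m and y of canister2 in the frame of dish between -0.068 and 0.068 m and z of canister2 in the frame of dish between -0.005 and 0.07 m and height (world z) of dish above 0.03 m and horizontal distance between dish and lip below 0.2 m and angle between dish's own z axis and vertical below 0.35 rad), for 0.2 s.
At the end, for the whole second after the job is handed in: The dish lies level (within 3 degrees) and still on the cork mat, its centre within 50 mm of the mat's centre, with all three canisters inside it; the jar stands upright on the table at least 150 mm from the chute's lip (x of canister0 in the frame of dish between -0.09 and 0.09 m and y of canister0 in the frame of dish between -0.068 and 0.068 m and z of canister0 in the frame of dish between -0.005 and 0.07 m and x of canister1 in the frame of dish between -0.09 and 0.09 m and y of canister1 in the frame of dish between -0.068 and 0.068 m and z of canister1 in the frame of dish between -0.005 and 0.07 m and x of canister2 in the frame of dish between -0.09 and 0.09 m and y of canister2 in the frame of dish between -0.068 and 0.068 m and z of canister2 in the frame of dish between -0.005 and 0.07 m and horizontal distance between jar and lip above 0.15 m and angle between jar's own z axis and vertical below 0.1 rad and height (world z) of each of jar, dish below 0.008 m and horizontal distance between dish and mat below 0.05 m and height (world z) of dish above -0.002 m and angle between dish's own z axis and vertical below 0.06 rad and linear speed of each of dish, jar below 0.02 m/s); the robot touches nothing.
It fails at once if the dish presses the dispenser (paddle included) with more than 35 N (contact force between dish and chute above 35 N).
It fails at once if the gripper touches the dispenser or its paddle with more than 3 N (contact force between any of the fingers, the arm and chute above 3 N).
It fails at once if the jar is tipped by more than 35 degrees (angle between jar's own z axis and vertical above 0.6 rad).
It fails at once if the jug, figurine or bangle is moved by more than 30 mm (distance of any of jug, figurine, bangle from where it was at the start of the episode above 0.03 m).
It also fails if it takes over 72 s, if anything falls off the work surface, if the arm or the gripper's body presses on something with over 40 N, if the wrist force passes 120 N, or if a joint passes its speed limit or range.

ROBOT

A 6-joint arm with a two-finger parallel gripper is mounted at the origin on the work surface. World frame = base frame: x ahead of the robot, y to its left, z up, the work surface at z = 0. Lengths are in mm, angles in rad, forces in N, time in s.
With the tool pointing down it reaches from about 350 to 725 mm from the base axis. Payload 6 kg.
Tool frame: the origin (TCP) lies at the very end of the fingers, on their centre line; the grasp point (between the pads) lies 19 mm behind it; z points along the fingers, y is the direction in which the jaws open and shut (so a half turn about z gives the same grasp; the last joint's range is limited). The gripper opens to 85 mm and grips with 20 to 120 N. Pads are 22 mm wide; open, the fingers measure 114 mm over their backs; the gripper's body (76 mm by 85 mm) begins 54 mm behind the grasp point. The pads swing forward as they close: fully open they stand 13 mm farther back than shut.
Start: joints at [1.634, 0.04, 0.085, 0, -1.615, -0.334], TCP at [160.476, 578.119, 231.261] pointing down, gripper open.
Joint ranges: [-2.56, 2.56], [-1.29, 2.01], [-1.08, 1.49], [-3.29, 1.98], [-2.81, -0.18], [-2.99, 2.99]. Speed limits (rad/s): [2.57, 2.57, 3.01, 3.14, 3.14, 3.14].

INTERFACE

Orientations are given as a unit quaternion [w, x, y, z].
In Python, from cell import ctrl gives the robot as it stands.
- The arm moves only by the tool arm_command, never from a script. Its argument "motion" is one flat list of numbers, 4 for each row, row after row: the shift along the world's x, y, z in m, then the turn about the world's z in degrees. A call has 1 to 10 rows; each row shifts and turns the pose as measured when the row begins; what a row does not reach is not made up. A row lasts 1/10 s, in which the tool goes at most 50 mm and 8.59 degrees, less where a joint would pass 70% of its speed; a pose out of reach is approached as far as the arm can. A call is refused whole if a number of a shift passes 0.05 or a number of a turn 8.59, either way. A call with a gripper value outside its range is refused whole. "claw" is the opening, from 0 (shut) to 1 (fully open), set as the call begins (left out, the last holds). The fingers move at their own pace and stop on an object; "squeeze" is the grip in N (left out, the last holds). Time passes only in rows, so rows that do not move let the fingers close. It gives the time, the measured TCP pose, the force and the opening at its end, in the units of the state.
- ctrl.read_state(): the state, without advancing time (a new reading comes with each control period).
- ctrl.camera(name): name is "scene" or "side" or "wrist"; returns a dict with "img" (480x640x3 uint8, red, green, blue), "fx", "fy", "cx", "cy" (pixels), "k1" (the pictures are not rectified: a ray, as slopes to the right and down, at radius r is drawn at 1 + k1 r^2 times it, then the intrinsics apply), "origin" and "rotation" of the camera in the world. Camera axes: x right, y up, looking along -z (the intrinsics and any distortion apply to the point x, -y, -z); pixel columns grow to the right and rows downward; lengths in mm; the calibration is good to about 2 mm. A picture is of the moment at which its call begins. There is no depth.
- ctrl.job_done(): hands the job in, once; it reports no verdict.
Trained networks look in a picture, given as the dict that the camera call returned (one of the last four; its "shot" number tells which), for a name from the list of things; names that differ only in an ending like _2 or _b are one class to them, and where a whole thing is asked for, a point or a joint stands for the part that bears it (a point fixed in the world has none). Each returns a list of dicts, best first, with "score" (0 to 1); they miss things now and then, are a little off and sometimes report something else, mostly with a low value. They report only what shows in the picture. A call takes as long as a camera call.
- ctrl.regions_of(picture, name): "region" (480x640 bool, what is visible of it) and "box" ([left, top, right, bottom] in pixels, round what is visible of it).
The state is a dict: "time_s": time; "joint_positions": joint angles; "qvel": joint speeds; "joint_efforts": joint torques, N m; "tool_pos": TCP position; "ee_rot": TCP orientation; "wrist_force": force on the tool from outside, world axes, zero at the start; "ft_torque": the same for the moment, N m; "finger_gap": finger opening in mm.
Only numpy, scipy, OpenCV 4.12 (cv2) and the standard library are available. Lean on these libraries where they do the work, as an engineer would, in place of code of your own. Each camera call takes 0.05 s, during which the arm holds its last target. There are 200 camera calls.

## Working session

There is one attempt and no reset: what is moved stays moved. The work goes in short steps, Python scripts to look and compute and a tool call to move; the robot and the scene stay as the last step left them, time stands still between calls to the robot, and variables do not carry over. Pictures are saved under pics/ and viewed, about 8 in all and at most 12, crops included, and the job is handed in when it is done.

Besides the shell and the picture viewer there is one more tool, called after "Request:" by a JSON object that holds its "name" and its "arguments", one argument or row to a line. arm_command: Moves the arm, as the interface text tells. Its arguments: {"type":"object","properties":{"motion":{"type":"array","items":{"type":"number"}},"claw":{"type":"number"},"squeeze":{"type":"number"}},"required":["motion"]}

```bash
mkdir -p pics; ls
cat > h.py <<'E'
import numpy as np, cv2
from cell import ctrl
def pix2ray(c,u,v):
    x=(u-c["cx"])/c["fx"]; y=(v-c["cy"])/c["fy"]
    K=np.eye(3); k=np.array([c["k1"],0,0,0,0.])
    p=cv2.undistortPoints(np.array([[[x,y]]],float),K,k)[0,0]
    d=np.array(c["rotation"])@np.array([p[0],-p[1],-1.]); return np.array(c["origin"],float),d/np.linalg.norm(d)
def onplane(c,u,v,z):
    o,d=pix2ray(c,u,v); return o+d*(z-o[2])/d[2]
def proj(c,P):
    q=np.array(c["rotation"]).T@(np.array(P,float)-np.array(c["origin"])); x,y=q[0]/-q[2],-q[1]/-q[2]
    s=1+c["k1"]*(x*x+y*y); return np.array([c["cx"]+c["fx"]*x*s,c["cy"]+c["fy"]*y*s])
def save(c,n): cv2.imwrite("pics/"+n,cv2.cvtColor(c["img"],cv2.COLOR_RGB2BGR))
E
python3 - <<'E'
from h import *
np.set_printoptions(precision=1,suppress=True)
for n in ["scene","side"]:
    c=ctrl.camera(n); save(c,n+"0.png"); print(n,c["origin"],np.array(c["rotation"]).tolist(),c["fx"],c["k1"])
    for k in ["chute","dish","mat","jar","jug","figurine","bangle"]:
        r=ctrl.regions_of(c,k)[:1]
        for a in r:
            ys,xs=np.where(a["region"]); b=a["box"]
            print(k,round(a["score"],2),np.array(b),"c",xs.mean(),ys.mean(),"bot z0",onplane(c,(b[0]+b[2])/2,b[3],0),"cen z0",onplane(c,xs.mean(),ys.mean(),0))
print(ctrl.read_state())
E
```

```text
pics
scene [1205.9 -410.4  962. ] [0.8074685155318523, 0.3284300456976727, 0.18893997364018233, 0.4521393456321387] 439.4250236304215 -0.08628590322890772Traceback (most recent call last):
  File "<stdin>", line 9, in <module>
  File "h.py", line 9, in onplane
    o,d=pix2ray(c,u,v); return o+d*(z-o[2])/d[2]
        ~~~~~~~^^^^^^^
  File "h.py", line 7, in pix2ray
    d=np.array(c["rotation"])@np.array([p[0],-p[1],-1.]); return np.array(c["origin"],float),d/np.linalg.norm(d)
      ~~~~~~~~~~~~~~~~~~~~~~~^~~~~~~~~~~~~~~~~~~~~~~~~~~
ValueError: matmul: Input operand 1 has a mismatch in its core dimension 0, with gufunc signature (n?,k),(k,m?)->(n?,m?) (size 3 is different from 4)
```

Rotation is a quaternion; convert.

```bash
sed -i 's/np.array(c\["rotation"\])/RM(c)/g; s/^from cell.*/from cell import ctrl\nfrom scipy.spatial.transform import Rotation as R\ndef RM(c): return R.from_quat(np.array(c["rotation"])[[1,2,3,0]]).as_matrix()/' h.py
python3 - <<'E'
from h import *
np.set_printoptions(precision=1,suppress=True)
for n in ["scene","side"]:
    c=ctrl.camera(n); save(c,n+"0.png"); print(n,c["origin"],c["fx"])
    for k in ["chute","dish","mat","jar","jug","figurine","bangle"]:
        r=ctrl.regions_of(c,k)[:1]
        for a in r:
            ys,xs=np.where(a["region"]); b=a["box"]
            print(k,round(a["score"],2),np.array(b),"c",xs.mean(),ys.mean(),"bot z0",onplane(c,(b[0]+b[2])/2,b[3],0),"cen z0",onplane(c,xs.mean(),ys.mean(),0))
print(ctrl.read_state())
E
```

```text
scene [1205.9 -410.4  962. ] 439.4250236304215
chute 0.88 [318.  241.8 415.4 381.2] c 367.86432906271074 306.914093054619 bot z0 [847.7 -58.9   0. ] cen z0 [673.2  70.9   0. ]
dish 0.64 [322.  193.7 408.8 245.6] c 368.87209775967415 223.04439918533606 bot z0 [482.5 200.5   0. ] cen z0 [406.1 269.6   0. ]
mat 0.7 [163.1 266.1 269.9 358.3] c 217.08961507618284 310.0310745789896 bot z0 [ 605.2 -338.9    0. ] cen z0 [ 469.5 -280.5    0. ]
jar 0.76 [289.8 261.5 315.2 304.1] c 302.48337950138506 282.2950138504155 bot z0 [572.5 -74.1   0. ] cen z0 [506.5 -35.7   0. ]
jug 0.66 [163.3 347.3 202.  388.3] c 183.84200567644277 368.7417218543046 bot z0 [ 638.3 -439.5    0. ] cen z0 [ 590.8 -419.1    0. ]
figurine 0.91 [445.5 212.8 466.5 255.4] c 455.871335504886 234.8355048859935 bot z0 [659.8 408.6   0. ] cen z0 [594.6 471.2   0. ]
bangle 0.77 [279.4 253.6 309.7 273.2] c 293.1111111111111 260.36805555555554 bot z0 [465.2 -38.2   0. ] cen z0 [419.4 -17.2   0. ]
side [ 204.3 -872.7 1054.7] 592.4806318129305
chute 0.73 [324.1 148.3 429.3 302. ] c 376.9991482112436 235.4652186257808 bot z0 [703.2 -7
[... 513 characters left out ...]
5 -443.9    0. ] cen z0 [ 641.3 -398.4    0. ]
figurine 0.95 [262.1 152.5 280.9 197.7] c 268.6189801699717 175.59065155807366 bot z0 [615.4 391.1   0. ] cen z0 [644.6 493.    0. ]
bangle 0.64 [242.7 307.7 279.3 338.3] c 258.9541484716157 321.410480349345 bot z0 [416.8 -69.6   0. ] cen z0 [429.1 -21.9   0. ]
{'time_s': 0.9, 'joint_positions': array([ 1.6,  0. ,  0.1, -0. , -1.6, -0.3]), 'qvel': array([-0.,  0., -0., -0.,  0., -0.]), 'joint_efforts': array([  0. , -36.8,  34.7,   6.9,  -0. ,   0. ]), 'tool_pos': array([160.5, 578.1, 231.3]), 'ee_rot': array([ 0. ,  1. , -0.1,  0. ]), 'wrist_force': array([-0.8,  0.1, -0.4]), 'ft_torque': array([-0.,  0., -0.]), 'finger_gap': 85.78600810747065}
```

View pics/scene0.png

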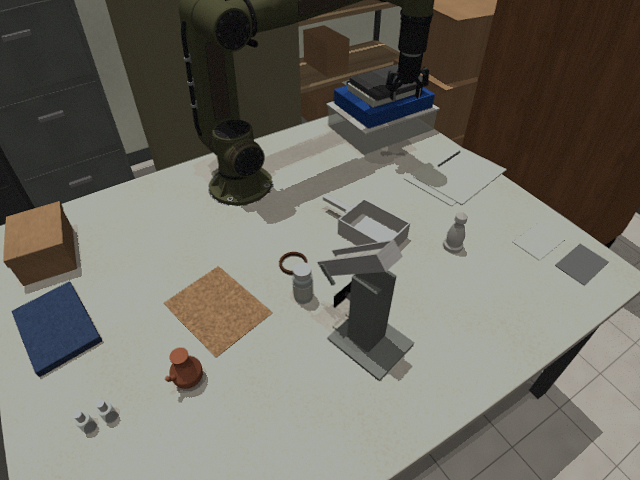

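View pics/side0.png

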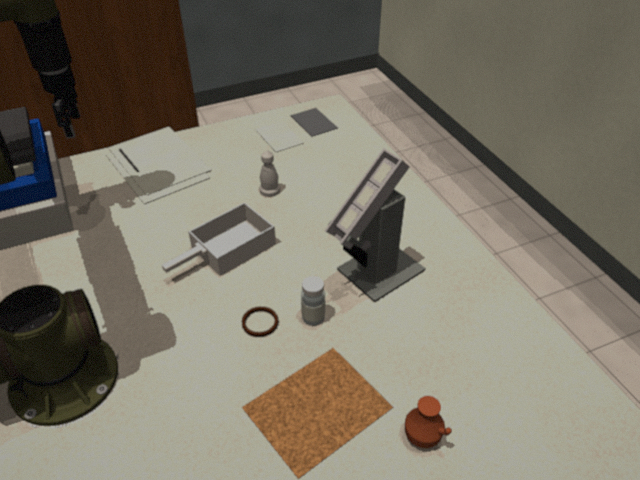

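The scene view shows the jar at (302,282) before the chute, the dish at (370,225) with its handle to the upper left (325,200), the mat at (217,310), bangle at (293,262), jug at (184,370) and figurine at (456,235). The side view agrees. Next I fit silhouettes in both views for poses.

```bash
cat > fit.py <<'E'
from h import *
from scipy.optimize import minimize
def box(x0,x1,y0,y1,z0,z1): return np.array([[x,y,z] for x in(x0,x1) for y in(y0,y1) for z in(z0,z1)],float)
def cyl(r,h): t=np.linspace(0,2*np.pi,24); return np.array([[r*np.cos(a),r*np.sin(a),z] for a in t for z in(0,h)])
s,c_=np.sin(np.radians(42)),np.cos(np.radians(42))
trough=np.array([[a*c_-n*s,y,175+a*s+n*c_] for a in(0,216) for y in(-31,31) for n in(-4,30)])
col=np.vstack([box(85,155,-30,30,0,240)])
dishp=[box(-88,88,-65,65,0,62),box(-199,-88,-10,10,42,58)]
M={"chute":[trough,col,box(50,220,-70,70,0,10)],"dish":dishp,"mat":[box(-120,120,-95,95,0,3)],"jar":[cyl(27,115)],"bangle":[cyl(42,12)]}
def place(P,p,z=0):
    a=p[2]; r=np.array([[np.cos(a),-np.sin(a),0],[np.sin(a),np.cos(a),0],[0,0,1]]); return P@r.T+[p[0],p[1],z]
def mask(c,parts,p,S=4,z=0):
    m=np.zeros((480*S//2,640*S//2),np.uint8)
    for P in parts:
        q=np.array([proj(c,x) for x in place(P,p,z)]); h=cv2.convexHull(((q+.5)*S/2*16).astype(np.float32)).astype(np.int32)
        cv2.fillConvexPoly(m,h,1,shift=4)
    return m
def fit(cams,name,p0,z=0):
    regs=[(c,cv2.resize(r[0]["region"].astype(np.uint8),(1280,960),interpolation=cv2.INTER_NEAREST)) for c in cams for r in [ctrl.regions_of(c,name)] if r]
    def f(p):
        e=0
        for c,g in regs:
            m=mask(c,M[name],p,z=z); e+=1-(m&g).sum()/((m|g).sum())
        return e/len(regs)
    best=None
    for p in p0:
        o=minimize(f,p,method="Nelder-Mead",options=dict(initial_simplex=[p]+[np.add(p,d) for d in([25,0,0],[0,25,0],[0,0,.25])],xatol=.05,fatol=1e-4,maxiter=150))
        if best is None or o.fun<best.fun: best=o
    return best.x,best.fun
E
cat > run1.py <<'E'
from fit import *
np.set_printoptions(precision=3,suppress=True)
cams=[ctrl.camera("scene"),ctrl.camera("side")]
st={"chute":[[600,30,a] for a in(-.9,-.5,-.1)]+[[600,30,.3]],"dish":[[430,250,a] for a in(.3,.8,0)],"mat":[[460,-283,a] for a in(-.5,0,.5,1)],"jar":[[530,-50,0]],"bangle":[[425,-20,0]]}
import json; out={}
for k in st:
    p,e=fit(cams,k,st[k]); out[k]=list(p); print(k,p,np.degrees(p[2]),"1-IoU",round(e,3))
json.dump(out,open("poses.json","w"))
vis=[]
for c,(x,y,w,h) in zip(cams,[(150,180,290,215),(150,140,290,215)]):
    im=cv2.resize(c["img"],None,fx=2,fy=2)
    for k in out:
        for P in M[k]:
            q=np.array([proj(c,v) for v in place(P,out[k])]); cv2.polylines(im,[cv2.convexHull((q*2+1).astype(np.float32)).astype(np.int32)],True,(255,0,0),1)
    vis.append(im[2*y:2*(y+h)+(0),2*x:2*(x+w)])
v=np.vstack(vis); v=cv2.resize(v,None,fx=.69,fy=.69,interpolation=cv2.INTER_AREA); print(v.shape)
cv2.imwrite("pics/fit1.png",v[:,:,::-1])
E
python3 run1.py
```

```text
chute [630.527 -20.923   0.253] 14.499429563951939 1-IoU 0.137
dish [455.424 245.393   0.307] 17.608880624247288 1-IoU 0.125
mat [ 461.392 -279.008    0.253] 14.507779057083546 1-IoU 0.02
jar [548.743 -57.972   0.12 ] 6.878619295443331 1-IoU 0.104
bangle [430.928 -25.308   0.232] 13.264607450849375 1-IoU 0.566
(593, 400, 3)
```

View pics/fit1.png

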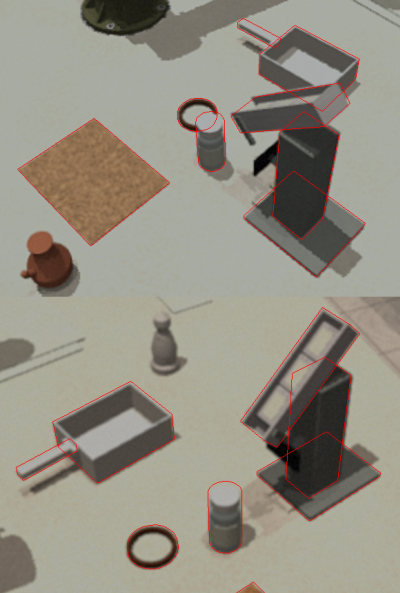

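Run:
```python
from h import *
s=ctrl.read_state(); q=np.array(s["ee_rot"]); m=R.from_quat(q[[1,2,3,0]]).as_matrix(); print(q,np.round(m,3), "tool y yaw",np.degrees(np.arctan2(m[1,1],m[0,1])), s["joint_positions"])
```

```text
[ 5.36833139e-05  9.90846530e-01 -1.34993154e-01 -6.31521820e-06] [[ 0.964 -0.268 -0.   ]
 [-0.268 -0.964 -0.   ]
 [ 0.     0.    -1.   ]] tool y yaw -105.51644804393337 [ 1.63369510e+00  4.02176506e-02  8.48093350e-02 -3.35685268e-05
 -1.61549079e+00 -3.33713378e-01]
```

Request:
{"name": "arm_command", "arguments": {
  "motion": [0.0195,-0.0318,0,-7.5,0.0195,-0.0318,0,-7.5,0.0195,-0.0318,0,-7.5,0.0195,-0.0318,0,-7.5,0.0195,-0.0318,0,-7.5,0.0195,-0.0318,0,-7.5,0.0195,-0.0318,0,-7.5,0.0195,-0.0318,0,-7.5,0.0195,-0.0318,0,-7.5,0.0195,-0.0318,0,-7.5],
  "claw": 1,
  "squeeze": 30
}}

```text
time_s: 2.5
tool_pos: [358.2, 250.0, 229.7]
ee_rot: [0.0, -0.688, 0.726, 0.001]
wrist_force: [1.1, 0.9, -0.2]
finger_gap: 85.6
```

Request:
{"name": "arm_command", "arguments": {
  "motion": [0.018,-0.03,0,-7.5,0.018,-0.03,0,-7.5,0.018,-0.03,0,-7.5,0.018,-0.03,0,-7.5,0.018,-0.03,0,-7.5,0.018,-0.03,0,-7.5,0.018,-0.03,0,-7.5,0.018,-0.03,0,-7.5,0.018,-0.03,0,-7.5,0.018,-0.03,0,-7.5]
}}

```text
time_s: 3.5
tool_pos: [543.7, -64.8, 232.9]
ee_rot: [0.005, -0.076, 0.997, 0.0]
wrist_force: [1.6, 1.0, 1.1]
finger_gap: 85.4
```

```bash
cat >> h.py <<'E'
def st():
    s=ctrl.read_state(); q=np.array(s["ee_rot"]); m=R.from_quat(q[[1,2,3,0]]).as_matrix()
    print("t %.2f"%s["time_s"],np.round(s["tool_pos"],1),"yaw_y %.1f"%np.degrees(np.arctan2(m[1,1],m[0,1])),"tilt",np.round(m[:2,2],3),"F",np.round(s["wrist_force"],1),"gap %.1f"%s["finger_gap"],"j6 %.2f"%s["joint_positions"][5]); return s
E
python3 - <<'E'
from fit import *
np.set_printoptions(precision=2,suppress=True)
st()
c=ctrl.camera("wrist"); save(c,"w1.png")
print(c["origin"])
for k in ["jar","chute","bangle"]:
    for r in ctrl.regions_of(c,k)[:1]: print(k,r["score"],r["box"])
print(fit([c],"jar",[[549,-58,0]]))
print(fit([c,ctrl.camera("scene"),ctrl.camera("side")],"jar",[[549,-58,0]]))
st()
E
```

```text
t 3.50 [543.7 -64.8 232.9] yaw_y 98.8 tilt [0.01 0.  ] F [1.6 1.  1.1] gap 85.4 j6 -1.67
[472.04 -75.72 373.7 ]
jar 0.65 [290.9, 182.6, 355.5, 260.5]
chute 0.58 [288.7, 307.4, 417.6, 411.1]
bangle 0.64 [332.6, 49.1, 418.1, 141.1]
(array([544.84, -60.94,   0.07]), np.float64(0.11069680727103237))
(array([546.85, -60.83,   0.17]), np.float64(0.4050561391941654))
t 4.00 [543.  -62.5 233.1] yaw_y 99.2 tilt [0.01 0.  ] F [-0.5  0.2  1.2] gap 85.7 j6 -1.66
```

View pics/w1.png

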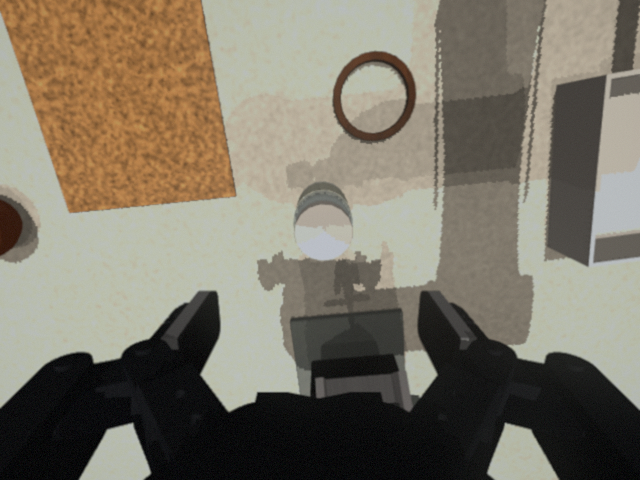

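The wrist view shows the jar cap at (323,235) midway between the open fingers, with the chute lip at (347,315) beyond and clear. Descend.

Request:
{"name": "arm_command", "arguments": {
  "motion": [0.003,0.002,-0.02,5,0,0,-0.03,0,0,0,-0.03,0,0,0,-0.03,0,0,0,-0.03,0,0,0,-0.025,0,0,0,-0.016,0,0,0,0,0]
}}

```text
time_s: 4.8
tool_pos: [544.9, -55.6, 49.3]
ee_rot: [0.01, -0.13, 0.991, 0.001]
wrist_force: [-0.0, -0.4, -0.5]
finger_gap: 85.2
```

```bash
python3 -c "
from h import *; st()"
```

```text
t 4.80 [544.9 -55.6  49.3] yaw_y 105.0 tilt [0.019 0.004] F [-0.  -0.4 -0.5] gap 85.2 j6 -1.58
```

Request:
{"name": "arm_command", "arguments": {
  "motion": [0.001,-0.005,0.002,0,0,0,0,0,0,0,0,0,0,0,0,0,0,0,0,0,0,0,0,0,0,0,0,0,0,0,0,0],
  "claw": 0.45,
  "squeeze": 25
}}

```text
time_s: 5.6
tool_pos: [547.1, -60.0, 55.0]
ee_rot: [0.012, -0.131, 0.991, 0.001]
wrist_force: [-0.2, 0.0, -2.6]
finger_gap: 53.1
```

Request:
{"name": "arm_command", "arguments": {
  "motion": [0,0,0.015,0,0,0,0.02,0,0,-0.025,0,0,0,-0.035,0,0,0,-0.035,0,0,0.025,-0.03,0,0,0.03,-0.015,0,0,0.025,0,0,0,0.01,0,0,0,0,0,0,0],
  "squeeze": 40
}}

```text
time_s: 6.6
tool_pos: [641.7, -207.5, 103.2]
ee_rot: [0.016, -0.132, 0.991, -0.001]
wrist_force: [0.1, -0.4, -3.8]
finger_gap: 52.6
```

```bash
python3 -c "
from h import *; st()"
```

```text
t 6.60 [ 641.7 -207.5  103.2] yaw_y 105.2 tilt [0.031 0.002] F [ 0.1 -0.4 -3.8] gap 52.6 j6 -1.29
```

Request:
{"name": "arm_command", "arguments": {
  "motion": [0,0,-0.02,0,0,0,-0.015,0,0,0,-0.006,0,0,0,-0.002,0,0,0,0,0,0,0,0,0]
}}

```text
time_s: 7.2
tool_pos: [641.4, -207.5, 62.8]
ee_rot: [0.017, -0.133, 0.991, -0.002]
wrist_force: [-0.0, -0.2, -3.1]
finger_gap: 52.4
```

```bash
python3 -c "
from h import *; st()"
```

```text
t 7.20 [ 641.4 -207.5   62.8] yaw_y 105.2 tilt [0.034 0.   ] F [-0.  -0.2 -3.1] gap 52.4 j6 -1.29
```

Request:
{"name": "arm_command", "arguments": {
  "motion": [0,0,-0.003,0,0,0,-0.003,0,0,0,-0.002,0,0,0,0,0]
}}

```text
time_s: 7.6
tool_pos: [642.2, -207.6, 56.2]
ee_rot: [0.018, -0.133, 0.991, -0.002]
wrist_force: [0.1, 0.1, -3.1]
finger_gap: 52.5
```

```bash
python3 -c "
from h import *; st()"
```

```text
t 7.60 [ 642.2 -207.6   56.2] yaw_y 105.2 tilt [0.037 0.   ] F [ 0.1  0.1 -3.1] gap 52.5 j6 -1.29
```

Request:
{"name": "arm_command", "arguments": {
  "motion": [0,0,-0.002,0,0,0,-0.002,0,0,0,0,0]
}}

```text
time_s: 7.9
tool_pos: [643.4, -207.5, 55.0]
ee_rot: [0.02, -0.133, 0.991, -0.003]
wrist_force: [-0.0, -0.6, -2.5]
finger_gap: 52.5
```

```bash
python3 -c "
from h import *; st()"
```

```text
t 7.90 [ 643.4 -207.5   55. ] yaw_y 105.3 tilt [ 0.04  -0.001] F [-0.  -0.6 -2.5] gap 52.5 j6 -1.29
```

Request:
{"name": "arm_command", "arguments": {
  "motion": [0,0,-0.001,0,0,0,0,0,0,0,0,0,0,0,0,0],
  "claw": 1
}}

```text
time_s: 8.3
tool_pos: [644.3, -208.1, 55.1]
ee_rot: [0.021, -0.133, 0.991, -0.004]
wrist_force: [0.1, -0.3, 0.7]
finger_gap: 85.5
```

```bash
python3 -c "
from h import *; st()"
```

```text
t 8.30 [ 644.3 -208.1   55.1] yaw_y 105.3 tilt [ 0.043 -0.002] F [ 0.1 -0.3  0.7] gap 85.5 j6 -1.29
```

Request:
{"name": "arm_command", "arguments": {
  "motion": [0,0,0.045,0,0,0,0.045,0,-0.02,0,0.04,0,-0.045,0,0,0,-0.045,0.02,0,0,-0.04,0.03,0,0,-0.035,0.035,0,0,-0.03,0.04,0,0.5,-0.03,0.04,0,0.5,-0.02,0.045,0,0.5]
}}

```text
time_s: 9.3
tool_pos: [371.0, -0.9, 186.8]
ee_rot: [0.021, -0.14, 0.99, -0.004]
wrist_force: [1.4, 1.6, 1.6]
finger_gap: 85.5
```

Request:
{"name": "arm_command", "arguments": {
  "motion": [-0.013,0.045,0,0.5,-0.013,0.045,0,0.5,-0.01,0.045,0,0,-0.005,0.045,0,0,-0.005,0.025,0,0,0,0,0,0]
}}

```text
time_s: 9.9
tool_pos: [318.6, 215.1, 189.9]
ee_rot: [0.027, -0.153, 0.988, 0.002]
wrist_force: [0.5, -0.3, -0.6]
finger_gap: 85.6
```

Run:
```python
from fit import *
np.set_printoptions(precision=3,suppress=True)
st()
cs=[ctrl.camera(n) for n in("scene","side","wrist")]
save(cs[2],"w2.png")
print("jar",fit(cs[:2],"jar",[[644,-208,0]]))
print("dish wrist",[(r["score"],r["box"]) for r in ctrl.regions_of(cs[2],"dish")[:1]])
print("dish w",fit(cs[2:],"dish",[[455,245,.3]]))
print("dish side",fit(cs[1:2],"dish",[[455,245,.3]]))
```

```text
t 9.90 [318.6 215.1 189.9] yaw_y 107.6 tilt [0.052 0.012] F [ 0.5 -0.3 -0.6] gap 85.6 j6 -2.44
jar (array([ 645.139, -206.305,    0.393]), np.float64(0.1198576093897073))
dish wrist [(0.91, [231.2, 140.9, 379.1, 405.5])]
dish w (array([454.428, 243.879,   0.302]), np.float64(0.1674050343249428))
dish side (array([455.66 , 245.495,   0.307]), np.float64(0.04230590423059044))
```

View pics/w2.png

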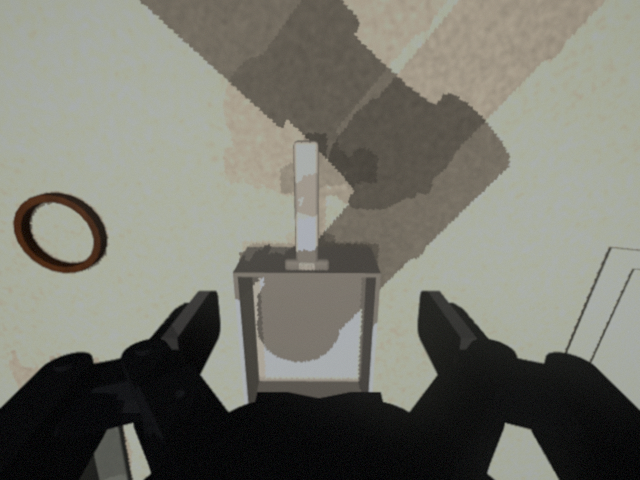

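The wrist view shows the handle along column 306 (rows 142–265), parallel to the finger approach, and the dish at (307,320). It agrees with the fit.

Request:
{"name": "arm_command", "arguments": {
  "motion": [0.015,-0.008,-0.02,0,0,0,-0.04,0,0,0,-0.04,0,0,0,-0.035,0,0,0,-0.017,0,0,0,0,0]
}}

```text
time_s: 10.9
tool_pos: [337.0, 200.1, 34.8]
ee_rot: [0.029, -0.146, 0.989, 0.004]
wrist_force: [-0.8, 0.8, 0.7]
finger_gap: 84.9
```

```bash
python3 -c "
from h import *; st()"
```

```text
t 10.90 [337.  200.1  34.8] yaw_y 106.8 tilt [0.056 0.017] F [-0.8  0.8  0.7] gap 84.9 j6 -2.39
```

Request:
{"name": "arm_command", "arguments": {
  "motion": [-0.002,0.007,-0.003,0.8,0,0,0,0]
}}

```text
time_s: 11.1
tool_pos: [335.8, 207.5, 33.4]
ee_rot: [0.03, -0.153, 0.988, 0.005]
wrist_force: [-0.3, 0.1, -0.0]
finger_gap: 85.4
```

Request:
{"name": "arm_command", "arguments": {
  "motion": [0,0,0,0,0,0,0,0,0,0,0,0,0,0,0,0,0,0,0,0,0,0,0,0,0,0,0,0],
  "claw": 0,
  "squeeze": 120
}}

```text
time_s: 11.8
tool_pos: [337.2, 209.6, 37.7]
ee_rot: [0.032, -0.153, 0.988, 0.007]
wrist_force: [0.8, 0.7, 0.6]
finger_gap: 17.4
```

```bash
python3 -c "
from h import *; st()"
```

```text
t 11.80 [337.2 209.6  37.7] yaw_y 107.6 tilt [0.061 0.024] F [0.8 0.7 0.6] gap 17.4 j6 -2.39
```

Request:
{"name": "arm_command", "arguments": {
  "motion": [0,0,0.02,0,0,0,0.035,0,0,0,0.03,0,0.008,-0.03,0,-0.5,0.008,-0.045,0,-0.5,0.008,-0.045,0,-0.5,0.008,-0.045,0,-0.5,0.008,-0.045,0,-0.5,0.008,-0.04,0,-0.5,0,-0.02,0,0]
}}

```text
time_s: 12.8
tool_pos: [378.7, -69.8, 117.5]
ee_rot: [0.025, -0.131, 0.991, 0.005]
wrist_force: [0.5, 0.6, -1.9]
finger_gap: 17.5
```

```bash
cat > d.py <<'E'
from fit import *
np.set_printoptions(precision=3,suppress=True)
import sys
s=st(); z=float(sys.argv[1])
cs=[ctrl.camera(n) for n in("scene","side")]
for c in cs: save(c,"d_%s.png"%sys.argv[2]+str(cs.index(c) if 0 else (0 if c is cs[0] else 1))+".png")
t=s["tool_pos"]; g=[t[0]+119,t[1]+29,.253]
for cc in (cs,cs[1:]):
  for zz in (z-6,z,z+6): print(zz,fit(cc,"dish",[g],z=zz))
E
python3 d.py 88 a
```

```text
t 12.80 [378.7 -69.8 117.5] yaw_y 105.1 tilt [0.048 0.016] F [ 0.5  0.6 -1.9] gap 17.5 j6 -1.66
82.0 (array([496.083, -41.549,   0.241]), np.float64(0.142703239881876))
88.0 (array([495.834, -45.77 ,   0.242]), np.float64(0.16150626946564323))
94.0 (array([494.875, -49.974,   0.242]), np.float64(0.18295913470050157))
82.0 (array([495.974, -41.896,   0.243]), np.float64(0.11778290993071594))
88.0 (array([493.154, -47.416,   0.24 ]), np.float64(0.12640179429669973))
94.0 (array([490.929, -52.368,   0.239]), np.float64(0.13701447670279254))
```

Request:
{"name": "arm_command", "arguments": {
  "motion": [0.014,-0.006,0.004,0,0.014,0,0.003,0,0.012,0.003,0,0]
}}

```text
time_s: 13.65
tool_pos: [420.4, -68.0, 126.3]
ee_rot: [0.027, -0.135, 0.99, 0.005]
wrist_force: [0.5, -0.2, -2.4]
finger_gap: 17.6
```

```bash
cat > d.py <<'E'
from fit import *
np.set_printoptions(precision=3,suppress=True)
import sys
s=st(); z=s["tool_pos"][2]-37.7
cs=[ctrl.camera(n) for n in("scene","side")]
t=s["tool_pos"]; g=[t[0]+118,t[1]+30,.25]
p,e=fit(cs,"dish",[g],z=z); ch=[630.5,-20.9,.253]
d=p[:2]-ch[:2]; co,si=np.cos(.253),np.sin(.253)
print(z,p,e,"chute frame",d[0]*co+d[1]*si,-d[0]*si+d[1]*co)
vis=[]
for c,(x,y,w,h) in zip(cs,[(230,170,200,220),(220,140,220,220)]):
    im=cv2.resize(c["img"],None,fx=3,fy=3,interpolation=cv2.INTER_CUBIC)
    for k,pp,zz in(("dish",p,z),("chute",ch,0)):
        for P in M[k]:
            q=np.array([proj(c,v) for v in place(P,pp,zz)]); cv2.polylines(im,[cv2.convexHull((q*3+1).astype(np.float32)).astype(np.int32)],True,(255,0,0),1)
    vis.append(im[3*y:3*(y+h),3*x:3*(x+w)])
v=cv2.resize(np.hstack(vis),(760,400),interpolation=cv2.INTER_AREA); cv2.imwrite("pics/%s.png"%sys.argv[1],v[:,:,::-1])
E
python3 d.py near
```

```text
t 13.65 [420.4 -68.  126.3] yaw_y 105.6 tilt [0.053 0.018] F [ 0.5 -0.2 -2.4] gap 17.6 j6 -1.62
88.63846939697285 [541.184 -36.245   0.25 ] 0.1705022143449697 chute frame -90.31332266280029 7.499726045963298
```

View pics/near.png

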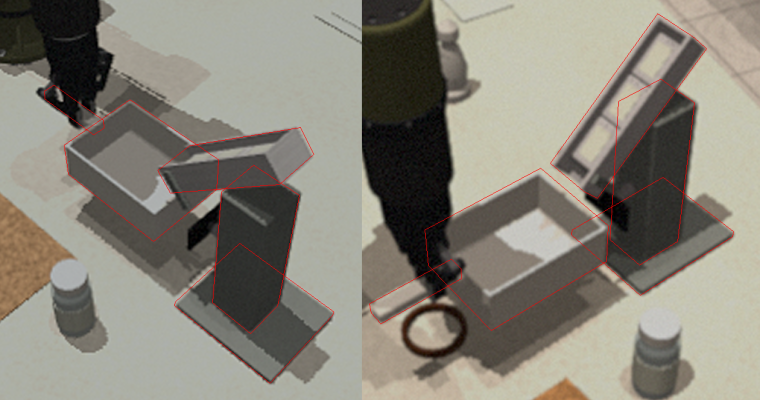

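The overlay shows the dish under the lip, level, with its far corner (605,232 in the right panel) just short of the black paddle. The jar stands clear. Advance to the paddle.

Request:
{"name": "arm_command", "arguments": {
  "motion": [0.007,-0.006,-0.001,-0.3,0.006,0.001,-0.001,0,0.005,0.001,-0.0005,0]
}}

```text
time_s: 14.15
tool_pos: [437.7, -72.2, 123.3]
ee_rot: [0.027, -0.133, 0.991, 0.006]
wrist_force: [-0.2, 0.9, -2.0]
finger_gap: 17.5
```

```bash
cat > a.py <<'E'
from h import *
s=st(); t=s["tool_pos"]; co,si=np.cos(.253),np.sin(.253); d=np.array(t[:2])-[630.5,-20.9]; f=s["wrist_force"]
print("tcp chute x %.1f y %.1f  face x %.1f  F along %.1f"%(d[0]*co+d[1]*si,-d[0]*si+d[1]*co,d[0]*co+d[1]*si+213.5,f[0]*co+f[1]*si))
E
python3 a.py
```

```text
t 14.15 [437.7 -72.2 123.3] yaw_y 105.3 tilt [0.052 0.018] F [-0.2  0.9 -2. ] gap 17.5 j6 -1.60
tcp chute x -199.5 y -1.4  face x 14.0  F along 0.1
```

Request:
{"name": "arm_command", "arguments": {
  "motion": [0.004,0.001,0,0,0.004,0.001,0,0]
}}

```text
time_s: 14.35
tool_pos: [446.3, -70.2, 123.1]
ee_rot: [0.027, -0.133, 0.991, 0.006]
wrist_force: [-1.0, 0.9, -2.1]
finger_gap: 17.5
```

Request:
{"name": "arm_command", "arguments": {
  "motion": [0.004,0.001,0,0,0.003,0.001,0,0]
}}

```text
time_s: 14.55
tool_pos: [454.0, -67.9, 123.0]
ee_rot: [0.027, -0.133, 0.991, 0.006]
wrist_force: [0.5, -0.1, -2.5]
finger_gap: 17.3
```

```bash
python3 a.py
```

```text
t 14.55 [454.  -67.9 123. ] yaw_y 105.3 tilt [0.052 0.018] F [ 0.5 -0.1 -2.5] gap 17.3 j6 -1.60
tcp chute x -182.6 y -1.3  face x 30.9  F along 0.5
```

Request:
{"name": "arm_command", "arguments": {
  "motion": [0.004,0.001,0,0,0.003,0.001,0,0]
}}

```text
time_s: 14.75
tool_pos: [461.7, -65.6, 123.0]
ee_rot: [0.027, -0.133, 0.991, 0.006]
wrist_force: [-0.8, 0.7, -3.0]
finger_gap: 17.7
```

Request:
{"name": "arm_command", "arguments": {
  "motion": [0.003,0.001,0,0,0.003,0.001,0,0]
}}

```text
time_s: 14.95
tool_pos: [467.5, -63.6, 122.7]
ee_rot: [0.026, -0.133, 0.991, 0.005]
wrist_force: [-5.3, -0.9, -2.7]
finger_gap: 17.5
```

```bash
python3 a.py
```

```text
t 14.95 [467.5 -63.6 122.7] yaw_y 105.3 tilt [0.05  0.018] F [-5.3 -0.9 -2.7] gap 17.5 j6 -1.60
tcp chute x -168.5 y -0.6  face x 45.0  F along -5.3
```

Request:
{"name": "arm_command", "arguments": {
  "motion": [0.003,0.001,0,0,0.003,0.001,0,0,0.003,0.001,0,0]
}}

```text
time_s: 15.25
tool_pos: [475.0, -61.4, 122.0]
ee_rot: [0.023, -0.133, 0.991, 0.005]
wrist_force: [-4.6, -1.1, -0.4]
finger_gap: 17.0
```

Request:
{"name": "arm_command", "arguments": {
  "motion": [0.002,0.0005,0,0,0.002,0.0005,0,0]
}}

```text
time_s: 15.45
tool_pos: [478.5, -60.8, 122.1]
ee_rot: [0.022, -0.133, 0.991, 0.005]
wrist_force: [-5.2, -0.8, -0.2]
finger_gap: 17.7
```

```bash
python3 a.py
```

```text
t 15.45 [478.5 -60.8 122.1] yaw_y 105.2 tilt [0.042 0.015] F [-5.2 -0.8 -0.2] gap 17.7 j6 -1.60
tcp chute x -157.1 y -0.6  face x 56.4  F along -5.3
```

Request:
{"name": "arm_command", "arguments": {
  "motion": [0.002,0.0005,0,0,0.002,0.0005,0,0]
}}

```text
time_s: 15.65
tool_pos: [482.0, -60.0, 122.3]
ee_rot: [0.021, -0.133, 0.991, 0.005]
wrist_force: [-6.5, -0.3, -0.2]
finger_gap: 17.4
```

Request:
{"name": "arm_command", "arguments": {
  "motion": [0.002,0.0005,0,0]
}}

```text
time_s: 15.75
tool_pos: [483.8, -59.5, 122.4]
ee_rot: [0.02, -0.133, 0.991, 0.005]
wrist_force: [-6.1, -0.4, 0.5]
finger_gap: 17.6
```

Request:
{"name": "arm_command", "arguments": {
  "motion": [0.002,0.0005,0,0]
}}

```text
time_s: 15.85
tool_pos: [485.6, -59.2, 122.6]
ee_rot: [0.02, -0.133, 0.991, 0.005]
wrist_force: [-6.0, -0.1, -0.4]
finger_gap: 17.6
```

Request:
{"name": "arm_command", "arguments": {
  "motion": [0.002,0.0005,0,0]
}}

```text
time_s: 15.95
tool_pos: [485.8, -59.1, 122.1]
ee_rot: [0.018, -0.133, 0.991, 0.004]
wrist_force: [-15.8, -1.8, 0.6]
finger_gap: 17.4
```

Request:
{"name": "arm_command", "arguments": {
  "motion": [0.002,0.0005,0,0]
}}

```text
time_s: 16.05
tool_pos: [485.7, -59.2, 121.5]
ee_rot: [0.015, -0.133, 0.991, 0.004]
wrist_force: [-16.0, -2.7, 0.3]
finger_gap: 17.9
```

```bash
python3 a.py
```

```text
t 16.05 [485.7 -59.2 121.5] yaw_y 105.2 tilt [0.028 0.012] F [-16.   -2.7   0.3] gap 17.9 j6 -1.59
tcp chute x -149.8 y -0.8  face x 63.7  F along -16.1
```

Hard stop reached at 16 N. Dwell with camera calls, since the arm holds its target during them, and watch the force.

```bash
cat > hold.py <<'E'
import sys
for i in range(int(sys.argv[1])):
    c=ctrl.camera("side") if 0 else None
E
python3 - <<'E'
from h import *
for i in range(30):
    c=ctrl.camera("side")
    if i%5==4: st()
save(c,"x.png"); im=cv2.resize(c["img"][130:310,220:440],None,fx=3,fy=3,interpolation=cv2.INTER_CUBIC); cv2.imwrite("pics/hold1.png",im[:,:,::-1])
E
```

```text
t 16.30 [485.6 -59.4 121.1] yaw_y 105.2 tilt [0.028 0.012] F [-12.1  -3.1  -0.5] gap 17.5 j6 -1.59
t 16.55 [485.6 -59.4 121.1] yaw_y 105.2 tilt [0.028 0.012] F [-10.   -2.6  -0.2] gap 17.3 j6 -1.59
t 16.80 [485.6 -59.4 121.1] yaw_y 105.2 tilt [0.028 0.012] F [-11.4  -2.3  -1.1] gap 17.8 j6 -1.59
t 17.05 [485.6 -59.4 121.1] yaw_y 105.2 tilt [0.028 0.012] F [-11.5  -1.8  -1.1] gap 17.9 j6 -1.59
t 17.30 [485.6 -59.4 121.1] yaw_y 105.2 tilt [0.028 0.012] F [-11.9  -2.9  -0.6] gap 17.5 j6 -1.59
t 17.55 [485.6 -59.4 121.1] yaw_y 105.2 tilt [0.028 0.012] F [-11.2  -1.4  -0.6] gap 17.3 j6 -1.59
```

View pics/hold1.png

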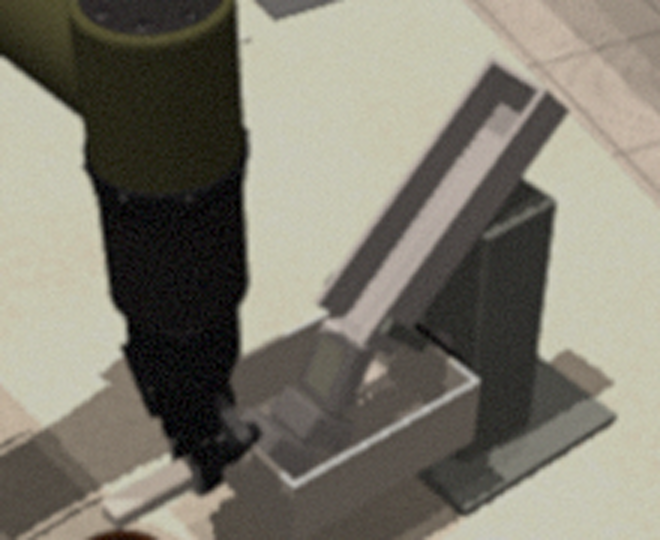

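The trough is empty and canisters are in the dish, but one at (340,370) seems to lean against the lip. I check from the other camera.

Run:
```python
from h import *
a=ctrl.camera("scene"); b=ctrl.camera("side")
np.set_printoptions(precision=1,suppress=True)
for n,c in(("scene",a),("side",b)):
    for k in("canister0","canister1","canister2"): print(n,k,[(round(r["score"],2),np.round(r["box"])) for r in ctrl.regions_of(c,k)[:3]])
f=lambda c,x,y:cv2.resize(c["img"][y:y+80,x:x+80],(400,400),interpolation=cv2.INTER_CUBIC)
cv2.imwrite("pics/hold2.png",np.hstack([f(a,300,205),f(b,295,220)])[:,:,::-1]); st()
```

```text
scene canister0 [(0.7, array([283., 244., 349., 324.])), (0.52, array([297., 255., 314., 280.])), (0.52, array([308., 261., 330., 288.]))]
scene canister1 [(0.7, array([283., 244., 349., 324.])), (0.52, array([297., 255., 314., 280.])), (0.52, array([308., 261., 330., 288.]))]
scene canister2 [(0.7, array([283., 244., 349., 324.])), (0.52, array([297., 255., 314., 280.])), (0.52, array([308., 261., 330., 288.]))]
side canister0 [(0.81, array([309., 258., 340., 281.])), (0.78, array([318., 238., 344., 266.])), (0.51, array([301., 263., 327., 285.]))]
side canister1 [(0.81, array([309., 258., 340., 281.])), (0.78, array([318., 238., 344., 266.])), (0.51, array([301., 263., 327., 285.]))]
side canister2 [(0.81, array([309., 258., 340., 281.])), (0.78, array([318., 238., 344., 266.])), (0.51, array([301., 263., 327., 285.]))]
t 17.95 [485.6 -59.4 121.1] yaw_y 105.2 tilt [0. 0.] F [-11.7  -2.6  -1.1] gap 17.2 j6 -1.59
```

View pics/hold2.png

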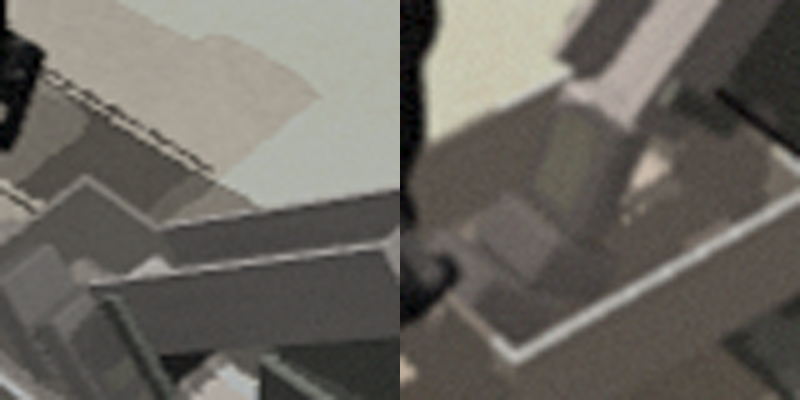

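One canister leans on the lip with its foot in the dish. Backing off a little lets its top drop into the dish, still held under the chute.

Request:
{"name": "arm_command", "arguments": {
  "motion": [-0.005,-0.001,-0.001,0,-0.006,-0.0015,-0.001,0,-0.006,-0.0015,-0.001,0,-0.006,-0.0015,0,0,-0.006,-0.0015,0,0]
}}

```text
time_s: 18.45
tool_pos: [454.7, -66.7, 116.5]
ee_rot: [0.014, -0.132, 0.991, 0.004]
wrist_force: [-0.0, -0.2, -4.4]
finger_gap: 17.2
```

```bash
python3 - <<'E'
from h import *
st()
for i in range(6): b=ctrl.camera("side")
a=ctrl.camera("scene"); st()
for n,c in(("scene",a),("side",b)):
    print(n,[(round(r["score"],2),np.round(r["box"])) for r in ctrl.regions_of(c,"canister0")[:4]])
f=lambda c,x,y:cv2.resize(c["img"][y:y+100,x:x+100],(400,400),interpolation=cv2.INTER_CUBIC)
cv2.imwrite("pics/back1.png",np.hstack([f(a,280,200),f(b,275,210)])[:,:,::-1])
E
python3 a.py
```

```text
t 18.45 [454.7 -66.7 116.5] yaw_y 105.2 tilt [0.026 0.012] F [-0.  -0.2 -4.4] gap 17.2 j6 -1.60
t 18.80 [455.2 -66.7 116.7] yaw_y 105.2 tilt [0.026 0.012] F [ 0.3  0.7 -4.6] gap 17.6 j6 -1.60
scene [(0.73, array([290., 250., 306., 275.])), (0.67, array([316., 277., 340., 295.])), (0.61, array([299., 257., 324., 282.]))]
side [(0.96, array([299., 267., 328., 286.])), (0.79, array([288., 272., 315., 296.])), (0.77, array([320., 261., 349., 283.]))]
t 18.90 [455.2 -66.8 116.7] yaw_y 105.2 tilt [0.026 0.012] F [ 0.3 -0.4 -3.8] gap 17.3 j6 -1.60
tcp chute x -181.2 y -0.5  face x 32.3  F along 0.2
```

View pics/back1.png

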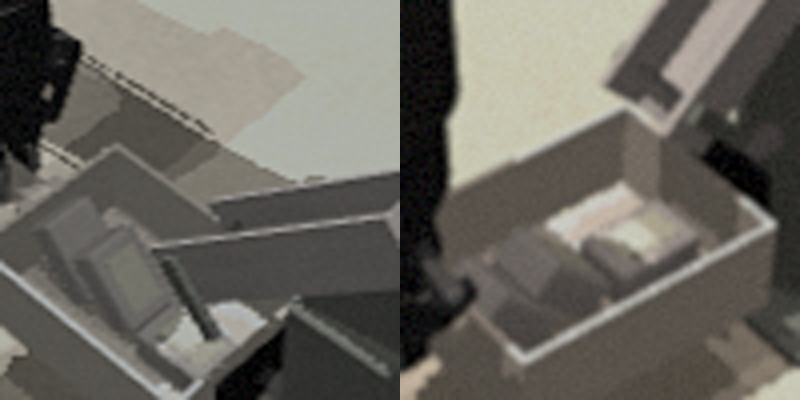

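All three canisters lie inside the dish (right panel at (505,275), (545,290), (650,245)), clear of the lip. Next I back away and go to the mat.

Request:
{"name": "arm_command", "arguments": {
  "motion": [-0.015,-0.004,0,0,-0.025,-0.006,0,0,-0.03,-0.008,0,0,-0.025,-0.02,0,0,-0.012,-0.03,0,0,-0.003,-0.035,0,0,0,-0.035,0,0,0,-0.035,0,0,0,-0.03,0,0,0,-0.015,0,0]
}}

```text
time_s: 19.9
tool_pos: [342.1, -291.2, 118.1]
ee_rot: [0.017, -0.136, 0.991, 0.003]
wrist_force: [-0.3, 0.9, -4.2]
finger_gap: 17.3
```

```bash
sed -i 's/for k,pp,zz in.*/for k,pp,zz in(("dish",p,z),("mat",[461.4,-279,.253],0)):/; s/(230,170,200,220),(220,140,220,220)/(130,210,220,220),(200,260,220,220)/' d.py; python3 d.py mat1
```

```text
t 19.90 [ 342.1 -291.2  118.1] yaw_y 105.6 tilt [0.032 0.01 ] F [-0.3  0.9 -4.2] gap 17.3 j6 -1.03
80.39892879355563 [ 464.158 -260.717    0.254] 0.3494440928926657 chute frame -221.07537978607496 -190.54514727425118
```

Request:
{"name": "arm_command", "arguments": {
  "motion": [0,-0.008,-0.012,0,0,-0.01,-0.02,0,0,0,-0.02,0,0,0,-0.01,0,0,0,-0.004,0,0,0,0,0]
}}

```text
time_s: 20.7
tool_pos: [343.9, -305.4, 48.7]
ee_rot: [0.018, -0.14, 0.99, 0.003]
wrist_force: [-0.0, -1.0, -2.1]
finger_gap: 17.3
```

```bash
python3 a.py
```

```text
t 20.70 [ 343.9 -305.4   48.7] yaw_y 106.1 tilt [0.035 0.01 ] F [-0.  -1.  -2.1] gap 17.3 j6 -0.98
tcp chute x -348.7 y -203.7  face x -135.2  F along -0.3
```

Request:
{"name": "arm_command", "arguments": {
  "motion": [0,0,-0.003,0,0,0,-0.002,0]
}}

```text
time_s: 20.9
tool_pos: [345.2, -305.9, 45.7]
ee_rot: [0.02, -0.141, 0.99, 0.001]
wrist_force: [-0.9, 0.6, -2.0]
finger_gap: 17.4
```

Request:
{"name": "arm_command", "arguments": {
  "motion": [0,0,-0.003,0,0,0,-0.002,0]
}}

```text
time_s: 21.1
tool_pos: [346.3, -306.5, 42.7]
ee_rot: [0.021, -0.141, 0.99, 0.0]
wrist_force: [-3.0, 0.3, 1.8]
finger_gap: 17.1
```

```bash
python3 a.py
```

```text
t 21.10 [ 346.3 -306.5   42.7] yaw_y 106.2 tilt [0.042 0.006] F [-3.   0.3  1.8] gap 17.1 j6 -0.98
tcp chute x -346.6 y -205.4  face x -133.1  F along -2.8
```

Dish down on the mat. Open, then rise.

Request:
{"name": "arm_command", "arguments": {
  "motion": [0,0,0,0,0,0,0,0,0,0,0,0,0,0,0,0,0,0,0,0],
  "claw": 1
}}

```text
time_s: 21.6
tool_pos: [348.6, -307.3, 44.8]
ee_rot: [0.024, -0.141, 0.99, -0.002]
wrist_force: [-0.2, -0.3, 0.1]
finger_gap: 85.2
```

Request:
{"name": "arm_command", "arguments": {
  "motion": [0,0,0.02,0,0,0,0.04,0,0,0,0.04,0,0,0,0.04,0,0,0.03,0.03,0,0,0.045,0.02,0,0,0.045,0,0,0,0.045,0,0,0,0.02,0,0,0,0,0,0]
}}

```text
time_s: 22.6
tool_pos: [344.6, -116.0, 242.0]
ee_rot: [0.025, -0.138, 0.99, 0.001]
wrist_force: [0.3, 0.1, 0.3]
finger_gap: 85.6
```

```bash
sed -i 's/^s=st(); z=.*/s=st(); z=3/; s/g=\[.*\]$/g=[463,-277,.26]/' d.py; python3 d.py end1
python3 - <<'E'
from fit import *
c=[ctrl.camera(n) for n in("scene","side")]
print("jar",fit(c,"jar",[[645,-206,0]]))
for k in("jug","figurine","bangle"): print(k,[np.round(r["box"]) for x in c for r in ctrl.regions_of(x,k)[:1]])
E
```

```text
t 22.60 [ 344.6 -116.   242. ] yaw_y 105.9 tilt [0.049 0.009] F [0.3 0.1 0.3] gap 85.6 j6 -1.54
3 [ 464.158 -272.097    0.283] 0.2455120929032784 chute frame -223.92387869518808 -201.5635210775739
jar (array([ 6.44352121e+02, -2.06473003e+02,  2.50631846e-01]), np.float64(0.12401552395591986))
jug [array([403., 395., 452., 450.])]
figurine [array([441., 212., 468., 254.]), array([262., 153., 283., 198.])]
bangle [array([277., 254., 309., 273.]), array([243., 307., 280., 339.])]
```

View pics/end1.png

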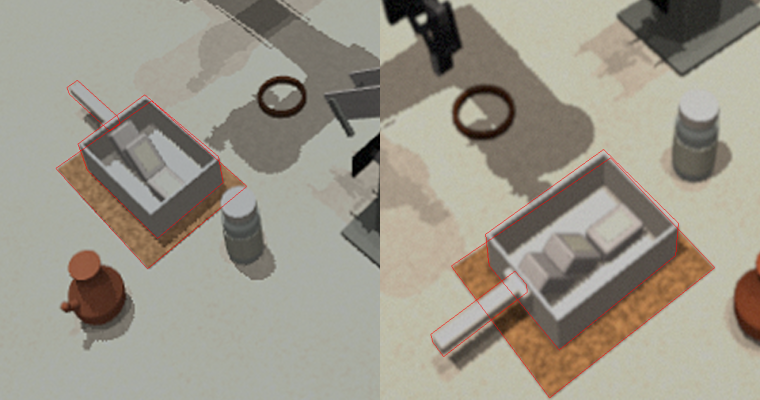

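The dish lies level on the mat, about 7 mm off its centre, with all three canisters inside. The jar is upright and the bystanders have not moved. Hand in.

```bash
python3 -c "
from h import *; st(); print(ctrl.job_done())"
```

```text
t 23.30 [ 344.4 -118.2  241.4] yaw_y 105.6 tilt [0.047 0.007] F [ 0.2 -0.3  0.1] gap 85.2 j6 -1.54
the job is handed in; nothing more can be done
None
```

The job is done and handed in at 23.3 s. No verdict was reported, so this rests on my own checks.

- **Jar:** I stood it upright at about (644, −206) mm, roughly 186 mm from the lip.
- **Canisters:** The dish met the paddle about 40–45 mm behind the lip and reached the hard stop at about 64 mm. The wrist read about 16 N at the stop, then held at about 12 N for 2 s. One canister was left leaning on the lip, so I backed the dish off about 30 mm and it dropped in while the dish was still held up.
- **Dish on the mat:** The dish lies level on the mat, about 7 mm from its centre by the camera fit. All three canisters are visible inside it, and the gripper is clear of everything.
- **Bystanders:** The figurine and bangle are at their starting pixels in both cameras, within a few pixels. The last network check found the jug in the side view only, where it is unchanged; it also shows standing in the final scene picture.

The tool tilted by about 3 degrees over the run because small errors add up from row to row. It did no harm.

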